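# Spin the plating turntable free, then stop it on the red mark

### The arm

A 6-joint arm with a two-finger parallel gripper is mounted at the origin on a cart in front of the work surface, level with it; the furniture and walls round the work are solid. World frame = base frame: x ahead of the robot, y to its left, z up, the work surface at z = 0. Lengths are in mm, angles in rad, forces in N, time in s.
With the tool pointing down it reaches from about 350 to 975 mm from the base axis. Payload 7.1 kg.
Tool frame: the origin (TCP) lies on the front face of the gripper's body, between the roots of the fingers; the fingertips stand 80 mm ahead of it and the grasp point (between the pads) lies 61 mm ahead of it; z points along the fingers, y is the line along which they close (so a half turn about z gives the same grasp; the last joint's range is limited). The gripper opens to 88 mm and grips with 3 to 60 N. Pads are 20 mm wide; open, the fingers measure 115 mm over their backs; the gripper's body (75 mm by 178 mm) begins 61 mm behind the grasp point.
Start: joints at [1.113, 0.423, 1.63, -0, 1.089, -0.019], TCP at [265.501, 565.787, 302.675] pointing down, gripper open.
Joint ranges: [-3, 3], [-0.9, 2.11], [0.09, 2.58], [-1.31, 4.45], [0.11, 2.69], [-2.54, 2.54]. Speed limits (rad/s): [2.39, 2.39, 3.01, 3.14, 3.14, 3.14].

### API

Orientations are given as a rotation vector (axis times angle).
In Python, from workcell import readout, vision, close_job gives the robot as it stands.
- The arm moves only by the tool servo_tool, never from a script. Its argument "plan" is a list that holds one entry, the list of rows, each a list of 7 numbers: the gripper command: -1 is fully open, 1 is shut, values between are in proportion, then the shift along the world's x, y, z in units of 40 mm (1.0 is 40 mm), then the turn, a rotation vector about the world's x, y, z in units of 5 degrees (1.0 is 5 degrees). A call has 1 to 5 rows; each row shifts and turns the commanded pose from where the row before left it; what a row does not reach is not made up. A row lasts 1/12 s, in which the tool goes at most 41.7 mm and 7.16 degrees, less where a joint would pass 70% of its speed; a pose out of reach is approached as far as the arm can. A call is refused whole if a number of a shift passes 1 or a number of a turn 1, either way. A call with a gripper value outside its range is refused whole. The fingers move at their own pace and stop on an object; the grip force is fixed at half the most. Time passes only in rows, so rows that do not move let the fingers close. It gives the time, the measured TCP pose, the force, the opening and the grip force at its end, in the units of the state.
- readout.get_obs(): the state, without advancing time (a new reading comes with each control period).
- vision.get_image(name): name is "side" or "top" or "wrist"; returns the picture (400x640x3 uint8, red, green, blue); there is no depth.
- vision.camera_params(name): a dict with "fx", "fy", "cx", "cy" (pixels), "rvec" (rotation vector, rad) and "tvec" (3), from world to camera coordinates, as OpenCV has them; the wrist camera has in their place "hand_eye" (4x4, takes a point from camera to tool coordinates, whose origin is the TCP and whose axes are the flange's). Camera axes: x right, y down, z forward; pixel columns grow to the right and rows downward; lengths in mm; the calibration is good to about 2 mm. A picture is of the moment at which its call begins: read the wrist's pose just before it. camera_params takes no time and is no camera call.
- close_job(): hands the job in; it is judged then, once.
The state is a dict: "t": time; "qpos": joint angles; "qvel": joint speeds; "joint_torque": joint torques, N m; "ee_pos": TCP position; "orientation": TCP orientation; "ft_force": force on the tool from outside, world axes, zero at the start; "moment": the same for the moment, N m; "width": finger opening in mm; "grasp_force": force on a finger pad.
Only numpy, scipy, OpenCV 4.12 (cv2) and the standard library are available. Lean on these libraries where they do the work, as an engineer would, in place of code of your own. Each camera call takes 0.05 s, during which the arm holds its last target. There are 200 camera calls.

### The job

Check that the culture dish runs true on the plating turntable: with a fingertip, flick the edge of the wheel so that it spins on by itself, and let it coast untouched for at least three seconds. Then, while it still turns, brake the wheel with a fingertip so that it stops in one go with its red field at the pointer, ready for the first streak; it must not come to rest anywhere else on the way. Do not touch the dish or lift anything, leave the things around where they are, and finish while still holding the wheel there, the fingertip pressed on it.

Things in the scene. Friction and masses are not known exactly. Their poses are not given: they have to be found in the camera images.
- turntable: fixed, heavy grey cast base of the plating turntable: foot 60 mm in radius, under 20 mm high there, neck narrower. It does not move. Origin at the centre of its underside on the worktop; its +x points from the axis to the pointer, z up
- wheel: steel wheel, 150 mm across its lobes, 16 mm thick; turns freely and endlessly, either way, on a vertical axis. Origin on the axis at its underside, 36 mm above the worktop; flat top at 52 mm. Its +x points to the red mark. Edge: disc of 64 mm radius with eight full-thickness round lobes (12 mm radius, centres 63 mm from the axis, every 45 degrees, the one at +x red), 24 mm free between them
- hub (a point): point on the wheel's axis at the height of its flat top (52 mm above the worktop). Pushed on by a lobe, the wheel runs off at about the fingertip's speed; left alone from 3 rad/s it slows to about 1 rad/s in 8 s and stands after some 18 s (varies by a fourth). Its top carries a thin flat rubber mat, free from 36 to 59 mm from the axis: a fingertip pressed down there stops it at once
- red_mark (a point): middle of the red field at the wheel's edge: tip of the red lobe, 75 mm from the axis, at the height of the wheel's top, turning with the wheel. The red field on the wheel's top is 30 mm wide at the rim (11 degrees either side of this point)
- pointer (a point): fixed point 75 mm from the axis, in line with the red pointer, at the height of the wheel's top: here the red mark must stop. The pointer is a red tip from 80 to 96 mm from the axis on a bent steel strip, 14 mm wide, that rises 98 mm from the axis to 56 mm above the worktop: keep clear of it
- dish: covered culture dish with pink agar, 58 mm across, 14 mm high, lying loose in the wheel's central seat: a black rubber ring, 61 mm inside, 69 mm outside, 5 mm high. Origin at the centre of the dish's underside, on the wheel's top; its own top is 66 mm above the worktop
- dish_stack_low: lower of two stacked spare culture dishes with pale agar, 58 mm across, 14 mm high; origin at the centre of its underside; leave it alone
- dish_stack_top: upper of the two stacked spare dishes, same size; origin at the centre of its underside; leave it alone
- timer: white lab timer with three keys, 64 x 68 x 19 mm; origin at the centre of its underside; leave it alone
- forceps: steel forceps lying flat, 125 x 15 x 9 mm, long along its x; origin at the centre of its underside; leave it alone
- stain_giemsa: brown dropper bottle, 40 mm across, 106 mm high; origin at the centre of its underside; leave it alone
- stain_eosin: brown dropper bottle, 36 mm across, 94 mm high; origin at the centre of its underside; leave it alone
- objective_can: small white screw can with black lid, 37 mm across, 54 mm high; origin at the centre of its underside; leave it alone
- marker: red and white marker pen lying flat, 17 x 135 x 16 mm, long along its y; origin at the centre of its underside; leave it alone
Not all that is in view belongs to the job. Leave any turquoise look-alike of the turntable alone.

How it is judged (in metres and radians):
On the way:
1. the wheel, flicked, coasts with nothing touching it (over 0.5 rad/s) for 3 s (angular speed of wheel above 0.5 rad/s and contact force between each of the arm, the fingers and wheel below 0.05 N), for 3 s.
At the end, for the whole second after the job is handed in: the wheel stands still with the tip of its red lobe within 16 mm of the pointer's point (the pointer within the red field), the fingertip presses on the wheel with more than 0.5 N, and the dish lies in its seat (horizontal distance between red_mark and pointer below 0.016 m and angular speed of wheel below 0.05 rad/s and contact force between the fingers and wheel above 0.5 N and z of dish in the frame of hub below 0.003 m and horizontal distance between dish and hub below 0.005 m); the arm keeps its last pose, push and grip.
It fails at once if the wheel, once turned more than 40 mm at its edge, comes to rest with the red mark more than 20 mm from the pointer (flicked too weakly, run down by itself, or stopped in the wrong place) (angular speed of wheel below 0.03 rad/s and distance of red_mark from where it was at the start of the episode above 0.04 m and horizontal distance between red_mark and pointer above 0.02 m).
It fails at once if the dish is touched by the robot or lifted out of its seat (contact force between any of the arm, the fingers and dish above 0.2 N or z of dish in the frame of hub above 0.006 m).
It fails at once if one of the other things on the worktop is moved more than 15 mm (distance of any of dish_stack_low, dish_stack_top, timer, forceps, stain_giemsa, stain_eosin, objective_can, marker from where it was at the start of the episode above 0.015 m).
It also fails if it takes over 64 s, if anything falls off the work surface, if the arm or the gripper's body presses on something with over 40 N, if the wrist force passes 120 N, or if a joint passes its speed limit or range.

## Working session

There is one attempt and no reset: what is moved stays moved. The work goes in short steps, Python scripts to look and compute and a tool call to move; the robot and the scene stay as the last step left them, time stands still between calls to the robot, and variables do not carry over. Pictures are saved under pics/ and viewed, at most 10 in all, crops included, and the job is handed in when it is done.

Besides the shell and the picture viewer there is one more tool, called after "Request:" as name(argument=value, ...) on one line, values as JSON. servo_tool: Moves the arm, as the interface text tells. Its arguments: {"type":"object","properties":{"plan":{"type":"array"}},"required":["plan"]}

```bash
mkdir -p pics; python3 - <<'E'
from workcell import readout, vision
import cv2
o=readout.get_obs(); print(o)
for n in("top","side"):
    cv2.imwrite(f"pics/{n}0.png",vision.get_image(n)[:,:,::-1]); print(vision.camera_params(n))
print(vision.camera_params("wrist"))
E
```

```text
{'t': 0.0, 'qpos': array([ 1.11296695e+00,  4.23817909e-01,  1.63065877e+00,  1.71110840e-05,
        1.08857223e+00, -1.90074576e-02]), 'qvel': array([-0.00132041, -0.00177827,  0.00067553, -0.00129814, -0.00073964,
        0.0011894 ]), 'joint_torque': array([-1.73553963e-03, -5.44625509e+01, -2.73664248e+01,  6.42806897e-02,
        2.26630789e-02, -1.41022260e-04]), 'ee_pos': array([265.3407828 , 565.42243027, 301.92818717]), 'orientation': array([-6.83716494e-01, -3.06592204e+00,  2.21689628e-03]), 'ft_force': array([-0.22988928,  0.86890168, -0.19045881]), 'moment': array([ 0.04083666, -0.04353883,  0.05443913]), 'grasp_force': 0.0, 'width': 87.57741639987015}
{'fx': 438.25363450586696, 'fy': 438.25363450586696, 'cx': 312.501259870008, 'cy': 195.54531454397616, 'rvec': array([ 2.12147091, -2.16298759,  0.14590977]), 'tvec': array([ 225.11321238,  547.28344334, 1221.41976367])}
{'fx': 423.7702528854402, 'fy': 423.7702528854402, 'cx': 314.89445517046744, 'cy': 205.54393700003874, 'rvec': array([ 0.63076937, -2.31364109,  1.50991218]), 'tvec': array([ 564.27347056,   88.03535909, 1073.67707552])}
{'fx': 333.2315551849554, 'fy': 333.2315551849554, 'cx': 325.7662203011129, 'cy': 200.59461169334045, 'hand_eye': array([[-3.10727320e-04, -9.63241204e-01, -2.68637835e-01,
         7.37018134e+01],
       [ 9.99999947e-01, -2.72764624e-04, -1.78638941e-04,
        -6.07735139e-01],
       [ 9.87974909e-05, -2.68637876e-01,  9.63241238e-01,
        -8.21114424e+01],
       [ 0.00000000e+00,  0.00000000e+00,  0.00000000e+00,
         1.00000000e+00]])}
```

View pics/top0.png

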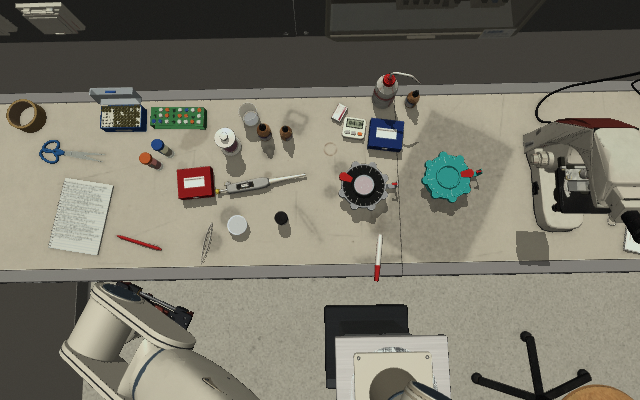

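View pics/side0.png

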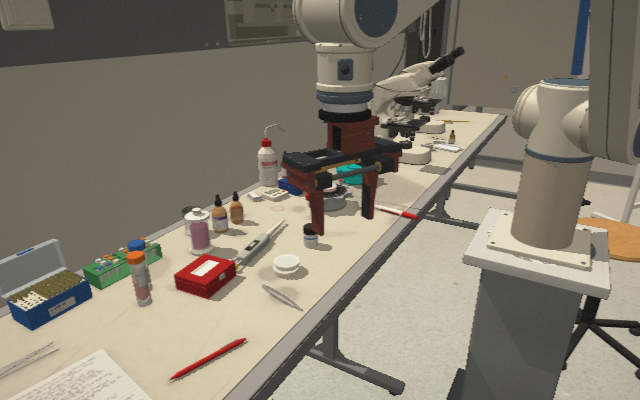

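The grey turntable with the pink dish is at about (364,185) in the top view. The turquoise look-alike is at (447,177), so I leave that one alone. I'll confirm in a crop.

```bash
cat > h.py <<'E'
import numpy as np,cv2
from workcell import readout, vision
def ray(cam,u,v,z):
    p=vision.camera_params(cam);R=cv2.Rodrigues(p["rvec"])[0]
    d=R.T@np.array([(u-p["cx"])/p["fx"],(v-p["cy"])/p["fy"],1]);c=-R.T@p["tvec"]
    return c+d*(z-c[2])/d[2]
def proj(cam,P):
    p=vision.camera_params(cam);K=np.array([[p["fx"],0,p["cx"]],[0,p["fy"],p["cy"]],[0,0,1]])
    return cv2.projectPoints(np.array(P,float).reshape(-1,3),p["rvec"],p["tvec"],K,None)[0][:,0]
E
python3 - <<'E'
from h import *
im=cv2.imread("pics/top0.png")
cv2.imwrite("pics/top0c.png",cv2.resize(im[140:230,310:430],None,fx=6.6,fy=6.6,interpolation=cv2.INTER_CUBIC))
for n,u,v,z in[("hub",364,184.5,66),("ptr",393,184,55),("red",345,177,52),("base",0,0,0),("marker",378,257,10),("can",281,217,54),("timer",354,128,19),("teal",447,177,52)]: print(n,ray("top",u,v,z).round())
print(proj("top",[[0,0,0],[265,566,300]]))
E
```

```text
hub [577.  68.  66.]
ptr [578. -16.  55.]
red [602. 120.  52.]
base [1211. 1204.   -0.]
marker [373.  29.  10.]
can [490. 305.  54.]
timer [757.  87.  19.]
teal [ 596. -172.   52.]
[[393.27339606 391.91429864]
 [154.4417452  310.28946397]]
```

View pics/top0c.png

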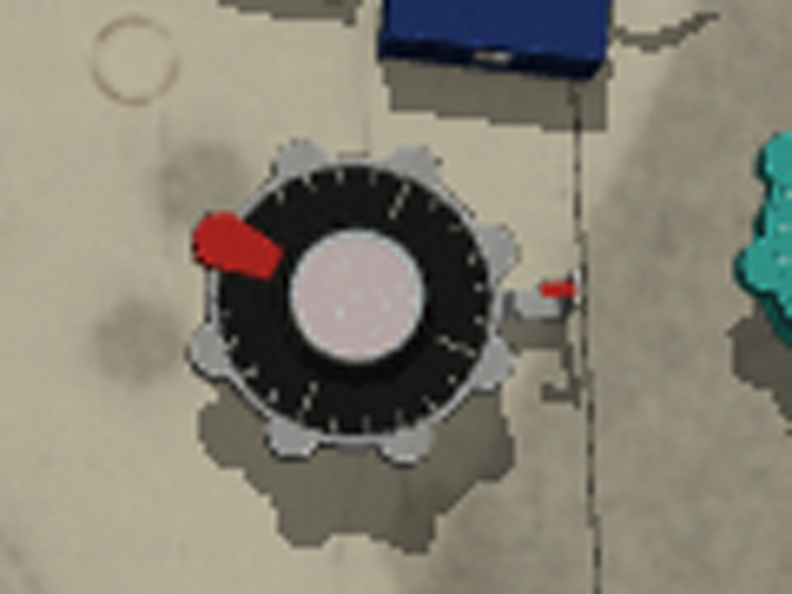

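```bash
python3 - <<'E'
from h import *
f=lambda a,b,z:ray("top",310+(a+.5)/6.6-.5,140+(b+.5)/6.6-.5,z).round(1)
print(f(357,296,66),f(353.5,300,52),f(558,289,56),f(221,240,52))
E
```

```text
[576.7  69.   66. ] [577.4  69.   52. ] [579.7 -19.   56. ] [605.  125.6  52. ]
```

Request:
servo_tool(plan=[[[1,0.29,-0.72,-0.13,0,0,0.25],[1,0.29,-0.72,-0.13,0,0,0.25],[1,0.29,-0.72,-0.13,0,0,0.25],[1,0.29,-0.72,-0.13,0,0,0.25],[1,0.29,-0.72,-0.13,0,0,0.25]]])

```text
t: 0.52
ee_pos: [323.6, 420.3, 276.1]
orientation: [-0.513, -3.099, 0.001]
ft_force: [-0.7, -1.1, 0.4]
width: 57.9
grasp_force: 0.0
```

Request:
servo_tool(plan=[[[1,0.29,-0.72,-0.13,0,0,0.25],[1,0.29,-0.72,-0.13,0,0,0.25],[1,0.29,-0.72,-0.13,0,0,0.25],[1,0.29,-0.72,-0.13,0,0,0.25],[1,0.29,-0.72,-0.13,0,0,0.25]]])

```text
t: 0.93
ee_pos: [381.6, 276.3, 250.3]
orientation: [-0.344, -3.123, 0.0]
ft_force: [0.1, 1.0, 0.5]
width: 24.6
grasp_force: 0.0
```

Request:
servo_tool(plan=[[[1,0.29,-0.72,-0.13,0,0,0.25],[1,0.29,-0.72,-0.13,0,0,0.25],[1,0.29,-0.72,-0.13,0,0,0.25],[1,0.29,-0.72,-0.13,0,0,0.25],[1,0,0,0,0,0,0]]])

```text
t: 1.35
ee_pos: [428.6, 158.9, 229.0]
orientation: [-0.213, -3.133, 0.002]
ft_force: [0.2, 0.7, -0.2]
width: 0.2
grasp_force: 0.0
```

Request:
servo_tool(plan=[[[1,0.32,-0.87,-0.09,0,0,0.39],[1,0.32,-0.87,-0.09,0,0,0.39],[1,0.32,-0.87,-0.09,0,0,0.39],[1,0.32,-0.87,-0.09,0,0,0.39],[1,0,0,0,0,0,0]]])

```text
t: 1.77
ee_pos: [480.9, 19.4, 215.2]
orientation: [-0.001, 3.14, -0.001]
ft_force: [0.4, 0.1, 0.3]
width: 0.3
grasp_force: 0.0
```

```bash
cat >> h.py <<'E'
from scipy.spatial.transform import Rotation as Ro
def wray(u,v,z,o):
    p=vision.camera_params("wrist");H=p["hand_eye"];R=Ro.from_rotvec(o["orientation"]).as_matrix()
    d=R@H[:3,:3]@np.array([(u-p["cx"])/p["fx"],(v-p["cy"])/p["fy"],1]);c=R@H[:3,3]+o["ee_pos"]
    return c+d*(z-c[2])/d[2]
E
python3 - <<'E'
from h import *
import pickle
o=readout.get_obs();im=vision.get_image("wrist")[:,:,::-1];pickle.dump(o,open("o1.pkl","wb"))
cv2.imwrite("pics/w1r.png",im);cv2.imwrite("pics/w1.png",cv2.resize(im,(800,500),interpolation=cv2.INTER_CUBIC));print(o["ee_pos"],o["orientation"])
E
```

```text
[480.94039922  19.37163918 215.20383768] [-7.81761720e-04  3.14032353e+00 -1.43432677e-03]
```

View pics/w1.png

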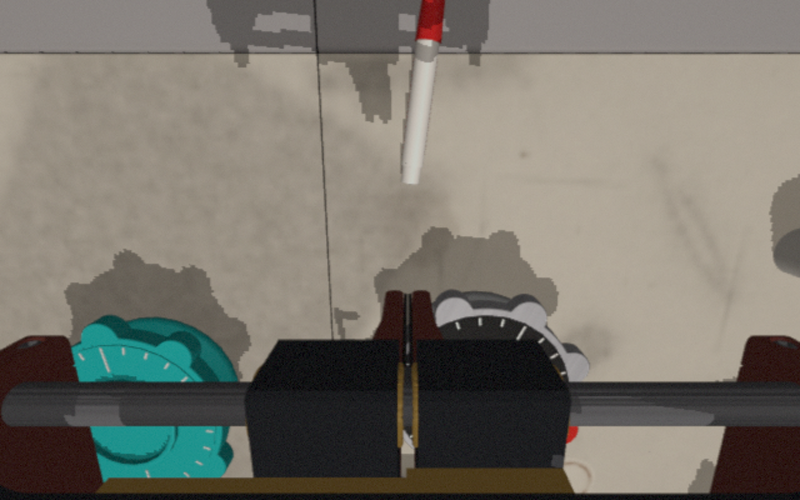

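The wrist camera sees the near rim lobes at (453,305), (528,309) and (573,357), in the enlarged view. The gripper hides the rest.

```bash
python3 - <<'E'
from h import *
import pickle
o=pickle.load(open("o1.pkl","rb"))
for a,b in[(453,307),(528,311),(573,360)]:
    P=wray(a/1.25-.1,b/1.25-.1,52,o); d=P[:2]-[577,69]; print(P.round(1),np.hypot(*d).round(1),np.degrees(np.arctan2(d[1],d[0])).round(1))
im=cv2.imread("pics/top0.png");p=proj("top",[[577+63*np.cos(a),69+63*np.sin(a),52] for a in np.radians(np.arange(8)*45+49.5)])
red=np.array([proj("top",[577,69,52])[0]]);print(red)
E
```

```text
[512.6  47.8  52. ] 67.8 -161.7
[515.3  95.6  52. ] 67.1 156.7
[550.3 128.   52. ] 64.8 114.4
[[363.1354436  185.16279393]]
```

Request:
servo_tool(plan=[[[1,0.1,-0.09,-0.58,0,0,0],[1,0.1,-0.09,-0.58,0,0,0],[1,0.1,-0.09,-0.58,0,0,0],[1,0.1,-0.09,-0.58,0,0,0],[1,0,0,0,0,0,0]]])

```text
t: 2.23
ee_pos: [493.3, 9.9, 119.4]
orientation: [0.005, -3.136, -0.0]
ft_force: [-1.2, 0.0, 0.9]
width: 0.5
grasp_force: 0.0
```

```bash
python3 - <<'E'
from h import *
o=readout.get_obs()
a=vision.get_image("top")[:,:,::-1];w=vision.get_image("wrist")[:,:,::-1]
A=cv2.resize(a[140:260,310:430],(480,480),interpolation=cv2.INTER_CUBIC)
W=cv2.resize(w[150:350,240:500],(0,0),fx=1.2,fy=2.4*0+1.2)
c=np.zeros((480,800,3),np.uint8);c[:,:480]=A;c[:W.shape[0],480:480+W.shape[1]]=W[:480,:320];cv2.imwrite("pics/s2.png",c);print(o["ee_pos"],o["ft_force"])
E
```

```text
[493.29190405   9.90537868 119.44734264] [-1.23859082  0.02865835  0.94053489]
```

View pics/s2.png

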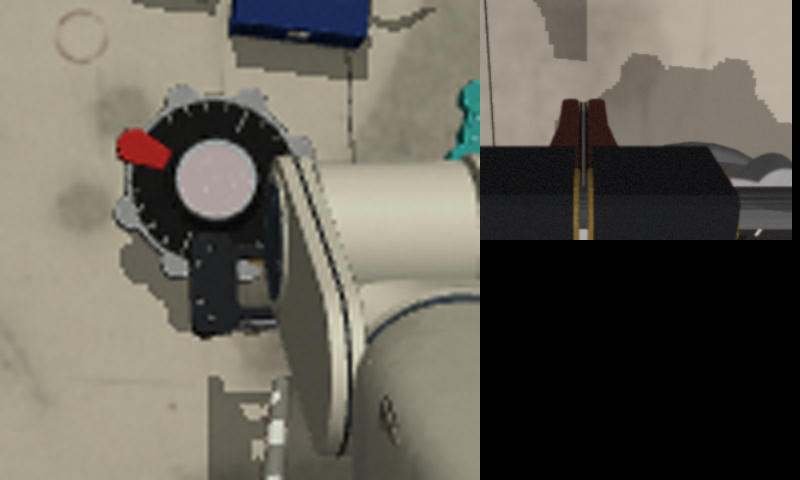

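The arm hides the pointer side in the top view. The left and far parts of the wheel stay visible. The fingertip is clear of the lobes.

Request:
servo_tool(plan=[[[1,0,0,0.05,0,0,0]]])

```text
t: 2.42
ee_pos: [495.0, 9.8, 125.4]
orientation: [0.005, -3.142, -0.0]
ft_force: [0.1, 0.2, -0.6]
width: 0.1
grasp_force: 0.0
```

Request:
servo_tool(plan=[[[1,0.07,0.2,-0.05,0,0,0],[1,0,0.4,0,0,0,0],[1,0,0.46,0,0,0,0],[1,0,0.46,0,0,0,0],[1,0,0.46,0,0,0,0]]])

```text
t: 2.83
ee_pos: [497.4, 89.6, 123.8]
orientation: [-0.004, 3.141, 0.0]
ft_force: [-0.1, -0.1, -0.1]
width: 0.6
grasp_force: 0.0
```

Request:
servo_tool(plan=[[[1,0,0.5,0,0,0,0],[1,-0.2,0.6,0,0,0,0],[1,-0.4,0.5,0.2,0,0,0],[1,-0.4,0.2,0.5,0,0,0]]])

```text
t: 3.17
ee_pos: [457.1, 162.7, 150.7]
orientation: [0.006, -3.141, -0.0]
ft_force: [-0.2, 0.7, 0.1]
width: 0.5
grasp_force: 0.0
```

```bash
cat >> h.py <<'E'
import json,os
HUB=np.array([577.,69.])
def meas(log="log.json"):
    t=readout.get_obs()["t"];im=vision.get_image("top")
    hsv=cv2.cvtColor(im,cv2.COLOR_RGB2HSV);m=(((hsv[...,0]<8)|(hsv[...,0]>172))&(hsv[...,1]>150)&(hsv[...,2]>110))
    v,u=np.nonzero(m);P=np.array([ray("top",a,b,52)[:2] for a,b in zip(u,v)]).reshape(-1,2)-HUB
    r=np.hypot(*P.T);P=P[(r<78)&(r>30)]
    n=len(P);th=None
    if n: c=P.mean(0);th=float(np.degrees(np.arctan2(c[1],c[0])))
    L=json.load(open(log)) if os.path.exists(log) else []
    L.append([float(t),th,n]);json.dump(L,open(log,"w"));return L[-1]
E
python3 - <<'E'
from h import *
for i in range(6): print(meas())
print(readout.get_obs()["ee_pos"],readout.get_obs()["t"])
E
```

```text
[3.1667, -43.18887505421018, 82]
[3.2167, -51.88424484403916, 84]
[3.2667, -60.71591085450653, 84]
[3.3167, -69.41482586451671, 84]
[3.3667, -78.17219496438106, 83]
[3.4167, -86.47460723070449, 86]
[458.72506306 160.15537718 150.9514758 ] 3.4667
```

```bash
sed -i 's/L.append(\[float(t),th,n\])/L.append([float(t),th,n]+(list(map(float,c+HUB)) if n else []))/' h.py; python3 - <<'E'
from h import *
from scipy.optimize import least_squares as ls
Q=np.array([meas() for i in range(40)])
f=ls(lambda p:np.hypot(Q[:,3]-p[0],Q[:,4]-p[1])-p[2],[577,69,60]).x;print(f,Q[:,2].min(),Q[:,2].max())
T=np.array([r[:2] for r in json.load(open("log.json"))]);a=np.unwrap(T[:,1],period=360)
print(np.polyfit(T[:20,0]-T[0,0],a[:20],1),np.polyfit(T[-20:,0]-T[-20,0],a[-20:],1),readout.get_obs()["t"])
im=vision.get_image("top");h=cv2.cvtColor(im,cv2.COLOR_RGB2HSV);m=((h[...,0]<8)|(h[...,0]>172))&(h[...,1]>120)
m[:, :388]=0;m[:,401:]=0;m[:175]=0;m[195:]=0;v,u=np.nonzero(m);P=ray("top",u.mean(),v.mean(),56);print(len(u),u.mean(),v.mean(),P,np.degrees(np.arctan2(P[1]-f[1],P[0]-f[0])))
E
```

```text
Traceback (most recent call last):
ValueError: setting an array element with a sequence. The requested array has an inhomogeneous shape after 1 dimensions. The detected shape was (40,) + inhomogeneous part.
```

```bash
python3 - <<'E'
from h import *
from scipy.optimize import least_squares as ls
L=json.load(open("log.json"))
Q=np.array([r for r in L if len(r)==5 and r[2]>78])
f=ls(lambda p:np.hypot(Q[:,3]-p[0],Q[:,4]-p[1])-p[2],[577,69,60]).x;print(f,len(Q))
print([(round(r[0],2),r[1] and round(r[1]),r[2]) for r in L[::3]])
im=vision.get_image("top");h=cv2.cvtColor(im,cv2.COLOR_RGB2HSV);m=((h[...,0]<8)|(h[...,0]>172))&(h[...,1]>120)
m[:, :388]=0;m[:,401:]=0;m[:175]=0;m[195:]=0;v,u=np.nonzero(m)
if len(u): P=ray("top",u.mean(),v.mean(),56);print(len(u),u.mean(),v.mean(),P,np.degrees(np.arctan2(P[1]-f[1],P[0]-f[0])))
print(readout.get_obs()["t"])
E
```

```text
[577.54895764  68.9116209   56.20790861] 27
[(3.17, -43, 82), (3.32, -69, 84), (3.47, -95, 86), (3.62, -120, 87), (3.77, -145, 89), (3.92, -162, 13), (4.07, None, 0), (4.22, None, 0), (4.37, 108, 12), (4.52, 94, 87), (4.67, 71, 90), (4.82, 49, 84), (4.97, 27, 81), (5.12, 5, 87), (5.27, -16, 82), (5.42, -37, 83)]
10 394.0 183.5 [579.34486075 -18.60423533  56.        ] -88.82440471047428
5.5167
```

Request:
servo_tool(plan=[[[1,0.1,-0.48,0.4,0,0,1],[1,0.2,-0.48,0.35,0,0,1],[1,0.3,-0.48,0,0,0,1],[1,0.4,-0.48,0,0,0,1],[1,0.4,-0.48,0,0,0,1]]])

```text
t: 5.93
ee_pos: [514.4, 63.3, 181.1]
orientation: [-0.691, 3.064, -0.0]
ft_force: [0.3, -0.2, 0.5]
width: 0.6
grasp_force: 0.0
```

Request:
servo_tool(plan=[[[1,0.4,-0.48,0,0,0,1],[1,0.08,0,-0.3,0,0,0],[1,0,0,-0.3,0,0,0],[1,0,0,0,0,0,0]]])

```text
t: 6.27
ee_pos: [531.1, 45.1, 154.0]
orientation: [0.813, -3.03, -0.002]
ft_force: [-0.8, 0.2, 0.5]
width: 0.5
grasp_force: 0.0
```

```bash
python3 - <<'E'
from h import *
for i in range(8):
  r=meas(); print(round(r[0],2),r[1] and round(r[1],1),r[2])
o=readout.get_obs();print(o["ee_pos"],o["orientation"],o["t"],o["ft_force"])
E
```

```text
6.27 None 0
6.32 None 0
6.37 None 0
6.42 -178.3 11
6.47 177.9 32
6.52 176.2 47
6.57 174.6 51
6.62 169.0 34
[533.08875532  45.42817349 157.08671649] [-8.17922827e-01  3.03264667e+00 -1.90646711e-04] 6.6667 [-0.48706947 -1.14877079  1.02933818]
```

Request:
servo_tool(plan=[[[1,0.02,0,-0.2,0,0,0],[1,0,0,-0.2,0,0,0],[1,0,0,0,0,0,0]]])

```text
t: 6.92
ee_pos: [533.1, 45.0, 139.1]
orientation: [0.817, -3.031, -0.001]
ft_force: [0.2, -0.5, -0.5]
width: 0.7
grasp_force: 0.0
```

```bash
python3 - <<'E'
from h import *
for i in range(16):
  r=meas(); print(round(r[0],2),r[1] and round(r[1],1),r[2])
o=readout.get_obs();print(o["ee_pos"],o["t"],o["ft_force"])
cv2.imwrite("pics/t3.png",cv2.resize(vision.get_image("top")[140:260,310:430,::-1],(600,600)))
E
```

```text
6.92 124.4 39
6.97 120.3 62
7.02 116.7 83
7.07 111.5 89
7.12 105.4 85
7.17 100.2 84
7.22 94.1 87
7.27 88.2 88
7.32 82.5 88
7.37 76.5 83
7.42 71.1 89
7.47 65.8 87
7.52 60.0 87
7.57 54.7 83
7.62 49.4 88
7.67 43.7 84
[533.8969322   44.98324953 140.72039515] 7.7167 [0.54712663 0.77018352 0.5044674 ]
```

View pics/t3.png

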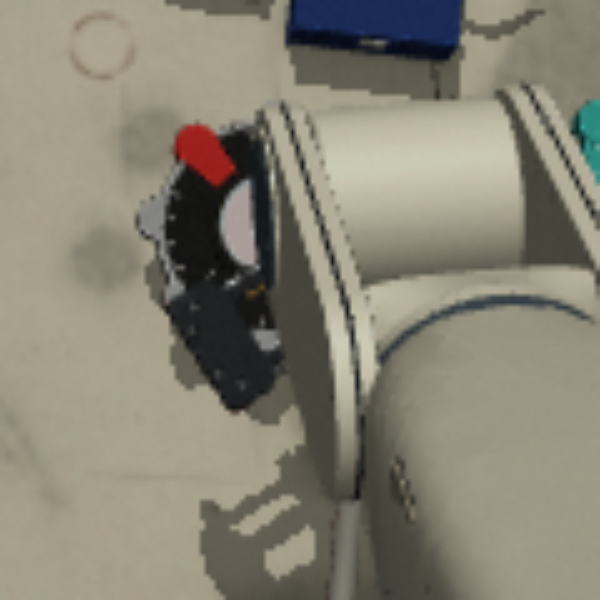

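The red lobe is visible from about 117° down to 25° before the wrist hides it. It slows as predicted. I'll wait one turn, hovering a little lower.

Request:
servo_tool(plan=[[[1,0,0,-0.1,0,0,0],[1,0,0,0,0,0,0],[1,0,0,0,0,0,0],[1,0,0,0,0,0,0],[1,0,0,0,0,0,0]]])

```text
t: 8.18
ee_pos: [533.9, 45.0, 136.6]
orientation: [0.817, -3.033, -0.0]
ft_force: [0.5, 0.2, -0.6]
width: 0.3
grasp_force: 0.0
```

Request:
servo_tool(plan=[[[1,0,0,0,0,0,0],[1,0,0,0,0,0,0],[1,0,0,0,0,0,0],[1,0,0,0,0,0,0],[1,0,0,0,0,0,0]]])

```text
t: 8.6
ee_pos: [533.9, 45.0, 136.7]
orientation: [-0.817, 3.033, -0.0]
ft_force: [0.3, 0.1, 0.4]
width: 0.2
grasp_force: 0.0
```

Request:
servo_tool(plan=[[[1,0,0,0,0,0,0],[1,0,0,0,0,0,0],[1,0,0,0,0,0,0],[1,0,0,0,0,0,0],[1,0,0,0,0,0,0]]])

```text
t: 9.02
ee_pos: [533.9, 45.0, 136.7]
orientation: [-0.817, 3.033, -0.0]
ft_force: [-0.0, 0.2, -0.4]
width: -0.0
grasp_force: 0.0
```

Request:
servo_tool(plan=[[[1,0,0,0,0,0,0],[1,0,0,0,0,0,0],[1,0,0,0,0,0,0],[1,0,0,0,0,0,0],[1,0,0,0,0,0,0]]])

```text
t: 9.43
ee_pos: [533.9, 45.0, 136.7]
orientation: [-0.817, 3.033, -0.0]
ft_force: [-0.4, 0.1, -0.3]
width: 0.7
grasp_force: 0.0
```

Request:
servo_tool(plan=[[[1,0,0,0,0,0,0],[1,0,0,0,0,0,0],[1,0,0,0,0,0,0],[1,0,0,0,0,0,0],[1,0,0,0,0,0,0]]])

```text
t: 9.85
ee_pos: [533.9, 45.0, 136.7]
orientation: [-0.817, 3.033, -0.0]
ft_force: [0.1, 0.4, 0.4]
width: 0.5
grasp_force: 0.0
```

```bash
cat > fit.py <<'E'
from h import *
from scipy.optimize import least_squares as ls
from scipy.integrate import solve_ivp
L=json.load(open("log.json"));Q=np.array([r[:2] for r in L if r[2]>=80 and len(r)==5])
c=[r for r in L if r[2]>=80];Q=np.array([[r[0],np.degrees(np.arctan2(r[4]-68.9,r[3]-577.5)) if len(r)==5 else r[1]] for r in c])
t0=Q[0,0];th=Q[:,1]
def sim(p,ts):  # w'=-(c+k w); theta decreasing, degrees
    w0,cc,k,a0=p;s=np.asarray(ts)-t0
    return a0-((w0+cc/k)*(1-np.exp(-k*s))/k-cc/k*s), (w0+cc/k)*np.exp(-k*s)-cc/k
res=lambda p:(sim(p,Q[:,0])[0]-th+180)%360-180
f=ls(res,[173,4,.1,th[0]],x_scale=[10,1,.02,5],bounds=([150,0,.01,-360],[200,30,.4,360]),loss="soft_l1");p=f.x
print("par",p.round(3),"rms",np.std(f.fun).round(2),"last",f.fun[-5:].round(1))
ts=np.arange(readout.get_obs()["t"],25,.002);a,w=sim(p,ts);x=(a+88.5)%360
i=np.nonzero((np.diff(x)>180))[0];print("now",ts[0],((a[0]+180)%360-180).round(1),"cross",[(ts[j].round(3),w[j].round(1)) for j in i])
E
python3 fit.py; python3 -c "
from h import *;print(readout.get_obs()['ee_pos'])"
```

```text
par [ 1.76334e+02  3.06800e+00  8.40000e-02 -4.31910e+01] rms 0.18 last [-0.1  0.1 -0.1 -0.3  0. ]
now 9.85 -166.6 cross [(np.float64(14.19), np.float64(47.5))]
[533.89327662  44.98030232 136.69463678]
```

Request:
servo_tool(plan=[[[1,0,0,0,0,0,0],[1,0,0,0,0,0,0],[1,0,0,0,0,0,0],[1,0,0,0,0,0,0],[1,0,0,0,0,0,0]]])

```text
t: 10.27
ee_pos: [533.9, 45.0, 136.7]
orientation: [-0.817, 3.033, 0.0]
ft_force: [0.6, 0.0, -0.2]
width: 0.7
grasp_force: 0.0
```

Request:
servo_tool(plan=[[[1,0,0,0,0,0,0],[1,0,0,0,0,0,0],[1,0,0,0,0,0,0],[1,0,0,0,0,0,0],[1,0,0,0,0,0,0]]])

```text
t: 10.68
ee_pos: [533.9, 45.0, 136.7]
orientation: [0.817, -3.033, 0.0]
ft_force: [-0.1, -0.1, 0.8]
width: 0.5
grasp_force: 0.0
```

Request:
servo_tool(plan=[[[1,0,0,0,0,0,0],[1,0,0,0,0,0,0],[1,0,0,0,0,0,0],[1,0,0,0,0,0,0]]])

```text
t: 11.02
ee_pos: [533.9, 45.0, 136.7]
orientation: [-0.817, 3.033, -0.0]
ft_force: [0.3, -0.1, -0.6]
width: -0.0
grasp_force: 0.0
```

```bash
python3 - <<'E'
from h import *
for i in range(20): r=meas()
print(r)
E
python3 fit.py
```

```text
[11.9667, 33.31707665795362, 83, 624.3793481720402, 100.14263280330825]
par [ 1.76357e+02  2.50100e+00  8.80000e-02 -4.32060e+01] rms 0.19 last [-0.1 -0.1  0.   0.  -0.4]
now 12.0167 30.0 cross [(np.float64(14.081), np.float64(49.8))]
```

Request:
servo_tool(plan=[[[1,0,0,0,0,0,0],[1,0,0,0,0,0,0],[1,0,0,0,0,0,0],[1,0,0,0,0,0,0],[1,0,0,0,0,0,0]]])

```text
t: 12.43
ee_pos: [533.9, 45.0, 136.7]
orientation: [-0.817, 3.033, 0.0]
ft_force: [0.4, -0.5, 0.5]
width: 0.2
grasp_force: 0.0
```

Request:
servo_tool(plan=[[[1,0,0,0,0,0,0],[1,0,0,0,0,0,0],[1,0,0,0,0,0,0],[1,0,0,0,0,0,0],[1,0,0,0,0,0,0]]])

```text
t: 12.85
ee_pos: [533.9, 45.0, 136.7]
orientation: [0.817, -3.033, -0.0]
ft_force: [-0.0, 0.6, 0.0]
width: 0.2
grasp_force: 0.0
```

Request:
servo_tool(plan=[[[1,0,0,0,0,0,0],[1,0,0,0,0,0,0],[1,0,0,0,0,0,0],[1,0,0,0,0,0,0],[1,0,0,0,0,0,0]]])

```text
t: 13.27
ee_pos: [533.9, 45.0, 136.7]
orientation: [-0.817, 3.033, -0.0]
ft_force: [0.3, 0.2, 0.3]
width: 0.6
grasp_force: 0.0
```

Request:
servo_tool(plan=[[[1,0,0,0,0,0,0],[1,0,0,0,0,0,0],[1,0,0,0,0,0,0],[1,0,0,0,0,0,0],[1,0,0,0,0,0,0]]])

```text
t: 13.68
ee_pos: [533.9, 45.0, 136.7]
orientation: [0.817, -3.033, -0.0]
ft_force: [-0.4, -0.1, -0.3]
width: 0.3
grasp_force: 0.0
```

Request:
servo_tool(plan=[[[1,0,0,0,0,0,0],[1,0,0,0,0,0,0],[1,0,0,0,0,0,0],[1,0,0,0,0,0,0],[1,0,0,-0.2,0,0,0]]])

```text
t: 14.1
ee_pos: [535.1, 44.9, 131.4]
orientation: [-0.817, 3.031, -0.001]
ft_force: [-39.2, -19.0, 174.7]
width: 0.4
grasp_force: 87.4
```

Request:
servo_tool(plan=[[[1,0,0,0,0,0,0],[1,0,0,0,0,0,0]]])

```text
t: 14.27
ee_pos: [535.0, 44.7, 132.0]
orientation: [-0.817, 3.031, -0.002]
ft_force: [-10.1, -3.4, 42.0]
width: 0.3
grasp_force: 20.9
```

The wheel is braked. The impact force reading peaked at 174.7 N and has now settled at 42 N. I'll check where the wheel stands.

```bash
python3 - <<'E'
from h import *
a=vision.get_image("side")[:,:,::-1];b=vision.get_image("top")[:,:,::-1]
u,v=proj("side",[577,69,52])[0].astype(int);print(u,v,proj("side",[[578,-6,52]]))
A=cv2.resize(a[v-40:v+40,u-40:u+40],(400,400),interpolation=cv2.INTER_CUBIC);B=cv2.resize(b[150:230,320:400],(400,400),interpolation=cv2.INTER_CUBIC)
cv2.imwrite("pics/f.png",np.hstack([A,B]));o=readout.get_obs();print(o["ft_force"],o["ee_pos"])
E
```

```text
326 189 [[337.6440631  182.17416159]]
[-9.30252124 -4.0914412  41.43650525] [535.06687833  44.65653027 132.06920638]
```

View pics/f.png

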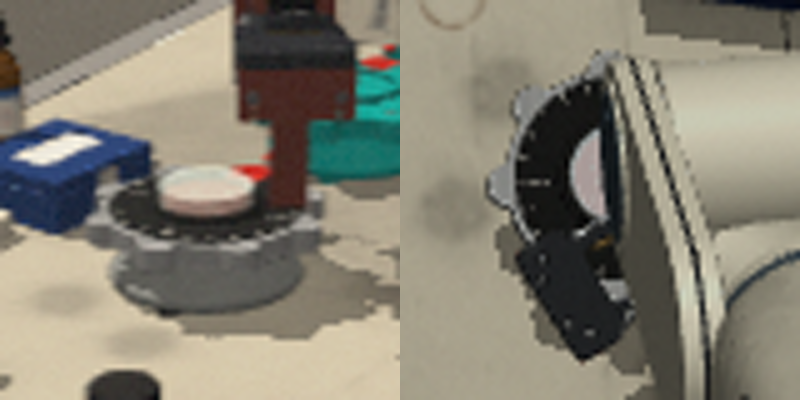

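```bash
python3 - <<'E'
from h import *
for u,v in[(97,187),(127,104),(205,64)]:
    P=ray("top",320+u/5-.4,150+v/5-.4,52);d=P[:2]-[577.5,68.9];print(np.hypot(*d).round(),np.degrees(np.arctan2(d[1],d[0])).round(1))
E
```

```text
69.0 93.7
67.0 49.3
66.0 4.4
```

The lobes stand about 2.5° (3 mm) short of the pointer, and the side view shows red beside the pointer. The dish is in its seat, so I'm handing in.

```bash
python3 -c "
from workcell import close_job;print(close_job())"
```

```text
the job is handed in; nothing more can be done
None
```

I handed the job in with the wheel stopped about 3 mm from the pointer after coasting untouched for about 11 s, dish in its seat and fingertip holding at about 42 N; but the brake's impact briefly read about 175 N at the wrist, over the 120 N limit, so it may be judged a failure.

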